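# Snap a capacitor clamp shut with pliers

## Task

Pick the red-handled pliers up off the blue mat, reach over the heat sink with them and squeeze the two orange ears of the big capacitor's clamp together until the clamp clicks and stays shut, without crushing it. Squeeze it with the pliers only, not with your fingers, then lay the pliers back down flat on the blue mat and let go, leaving everything else where it is.

Things in the scene. Friction and masses are not known exactly. Their poses are not given: they have to be found in the camera images.
- pliers: Red-handled pliers, 150 mm long, about 0.17 kg, sprung open, flat on the mat. Dark pivot boss 24 mm dia; handles 22 mm tall, 62 long, 10 thick; all centred 11 mm above the underside. Origin: pivot axis, at the underside; z up. Open, x runs from the pivot along the centre line to the jaws; this half (jaw a, handle a) turns by minus half the joint value as they close.
- pliers_half (a joint): Pliers' pivot (rad): 0 fully open (a spring holds it there), grows as the handles are squeezed, 0.56 when the jaws are parallel and 15 mm apart, stop at 0.62. The spring takes about 10 N on each handle at the grip points to start closing, 13.5 N at 0.56. To carry the pliers open, grip to an opening 5 mm under the open handles' width: the handles are then parallel.
- jaw_a (a point): Inner face of jaw a at its tip, 62 mm ahead of the pivot, mid-height (at +y of the pivot). Open, the tips are 49 mm apart; the jaws are 10 mm tall and 8 thick.
- jaw_b (a point): The same point on jaw b (-y of the pivot). The midpoint of jaw_a and jaw_b lies on the centre line.
- grip_a (a point): Outer face of handle a, 50 mm behind the pivot, mid-height (at -y of the pivot): where to pinch. Open, the handles are 66 mm wide here.
- grip_b (a point): The same point on handle b (+y of the pivot). From the midpoint of the grips to the midpoint of the jaws is the direction the jaws point, away from the robot at the start. Jaw force is about equal to the handle force beyond the spring's.
- mat: Fixed blue mat, 240 x 200 x 4 mm, origin under its centre; x along the long side, away from the robot. Pliers on its -y half, jaws to +x; screwdriver on its +y half. Mat and chassis may stand either way round, left and right.
- chassis: Fixed open power supply: base 210 x 200 mm with green board (top 8 mm up); along its +x edge, the side nearest the robot, a finned heat sink, a wall 190 mm wide from x = 84 to 102 mm, top 76 mm above the table. Origin at the table under its centre, x roughly towards the robot. Small parts on the board are at most 50 mm high.
- cap: Fixed black capacitor, 52 mm dia, 83 mm tall, on the board; origin at its foot's centre, 8 mm above the table. Its x axis points to its clamp's ears and on to the heat sink, whose near face is 90 to 105 mm away and whose top is 16 mm above the ears' middle: level pliers cannot reach the ears; come over the heat sink sloping down about 40 degrees, jaws towards the capacitor.
- clamp_left: Half of the clamp, with the +y orange ear; origin on its hinge pin (x = -33 mm of the capacitor) level with the capacitor's foot. In the capacitor's frame the ears are at x = 30 to 58 mm, 5 thick, 16 tall, centred 52 mm up. A yellow prong crosses just above them at x = 32 to 40 mm and, shut, pokes 4 mm past the right ear: keep jaw tips beyond x = 42 mm.
- clamp_right: Other half, with the -y ear. Springs hold both halves open; they can swing a little together. Pinching the pliers' handles with 15 to 17 N starts to move the ears, and with 21 to 25 N the catch gives way with a click just short of a hard stop; the clamp then stays shut. Squeezed less, it springs open. Over 30 N from the jaws (grip over 40 N) crushes it.
- ear_left (a point): Centre of the outer face of the +y ear (x = 46 mm, 52 mm above the capacitor's foot).
- ear_right (a point): Same on the -y ear. 29 mm apart when open (32 mm at the ears' ends), about 17 mm when clicked shut.
- screwdriver: Bystander: loose yellow screwdriver, 170 mm, on the mat's +y half, about 110 mm from the pliers' centre line.
- flux_jar: Bystander: amber jar, 44 mm dia, 60 mm tall, beyond the middle.
- spare_cap: Bystander: black capacitor, 35 mm dia, 70 mm tall, standing loose beyond the middle.
- scale: Bystander: flat pocket scale, 70 x 115 x 20 mm, far left.
- blue_box: Bystander: blue carton, 130 x 90 x 45 mm, lying on the right.
- sink_bar: Bystander: loose aluminium heat sink bar, 160 x 40 x 24 mm, on the left.
- driver_red: Bystander: red screwdriver, 200 mm, far right.
Not all that is in view belongs to the job. What is shaped like the pliers but purple is not meant.

How it is judged:
On the way, in this order (a step that is already met when the one before it is completed fails the run):
1. the pliers are lifted off the mat (z of pliers in the frame of mat above 0.05 m), for 0.2 s.
2. the pliers' jaws squeeze the two ears together until the clamp clicks (distance between ear_left and ear_right below 0.0185 m and contact force between pliers and clamp_left above 0.5 N and contact force between pliers and clamp_right above 0.5 N), for 0.1 s.
At the end, for the whole second after the job is handed in: The clamp has clicked and stays shut (ears' outer faces under 18.5 mm apart; about 17 latched). The pliers lie flat (within 7 degrees) and still on the blue mat, pivot over the mat and at most 8 mm above its top, and the robot has let go (distance between ear_left and ear_right below 0.0185 m and z of pliers in the frame of mat between -0.003 and 0.012 m and x of pliers in the frame of mat between -0.12 and 0.12 m and y of pliers in the frame of mat between -0.1 and 0.1 m and angle between pliers's own z axis and vertical below 0.12 rad and linear speed of pliers below 0.02 m/s); the robot touches nothing.
It fails at once if the clamp is crushed: more than 30 N between the pliers and either half of the clamp (contact force between pliers and clamp_left above 30 N or contact force between pliers and clamp_right above 30 N).
It fails at once if the robot itself pushes a clamp half with more than 3 N instead of using the pliers (contact force between any of the arm, the fingers and clamp_left above 3 N or contact force between any of the arm, the fingers and clamp_right above 3 N).
It fails at once if the pliers are dropped or thrown (faster than 1.2 m/s) (linear speed of pliers above 1.2 m/s).
It fails at once if a bystander is moved more than 30 mm (distance of any of screwdriver, flux_jar, spare_cap, scale, blue_box, sink_bar, driver_red from where it was at the start of the episode above 0.03 m).
It also fails if it takes over 59 s, if anything falls off the work surface, if the arm or the gripper's body presses on something with over 40 N, if the wrist force passes 120 N, or if a joint passes its speed limit or range.

## Robot

A 6-joint arm with a two-finger parallel gripper is mounted at the origin on the work surface. World frame = base frame: x ahead of the robot, y to its left, z up, the work surface at z = 0. Lengths are in m, angles in rad, forces in N, time in s.
With the tool pointing down it reaches from about 0.425 to 0.95 m from the base axis. Payload 3.5 kg.
Tool frame: the origin (TCP) lies between the finger pads; the fingertips stand 19 mm ahead of it and the grasp point (between the pads) is the TCP; z points along the fingers, y is the line along which they close (so a half turn about z gives the same grasp; the last joint's range is limited). The gripper opens to 85 mm and grips with 20 to 120 N. Pads are 22 mm wide; open, the fingers measure 114 mm over their backs; the gripper's body (76 mm by 85 mm) begins 54 mm behind the grasp point. The pads swing forward as they close: fully open they stand 13 mm farther back than shut.
Start: joints at [-1.342, 0.286, 1.577, -0, 1.279, -0.15], TCP at [0.25, -0.627, 0.25] pointing down, gripper open.
Joint ranges: [-2.77, 2.77], [-0.9, 2.22], [0.21, 2.48], [-1.53, 4.67], [0.24, 2.81], [-2.84, 2.84]. Speed limits (rad/s): [2.79, 2.79, 3.14, 3.14, 3.14, 3.14].

## Interface

Orientations are given as a unit quaternion [x, y, z, w].
In Python, from plant import get_state, cams, ctrl gives the robot as it stands. The module is installed in compiled form; this text tells all that it offers.
- The arm moves only by the tool jog_arm, never from a script. Its argument "deltas" is text: rows parted by semicolons, each of 6 numbers parted by spaces: the shift along the world's x, y, z normalised to -1 to 1, where 1 is 0.02 m, then the turn, a rotation vector about the world's x, y, z normalised to -1 to 1, where 1 is 0.1 rad. In form: x y z ax ay az; .... A call has 1 to 20 rows; each row shifts and turns the commanded pose from where the row before left it; what a row does not reach is not made up. A row lasts 1/8 s, in which the tool goes at most 62.5 mm and 10.7 degrees, less where a joint would pass 70% of its speed; a pose out of reach is approached as far as the arm can. A call with a number of a shift or a turn outside -1 to 1 is refused whole. A call with a gripper value outside its range is refused whole. "gripper" is the opening, from 0 (shut) to 1 (fully open), set as the call begins (left out, the last holds). The fingers move at their own pace and stop on an object; "squeeze" is the grip in N (left out, the last holds). Time passes only in rows, so rows that do not move let the fingers close. It gives the time, the measured TCP pose, the force, the opening and the grip force at its end, in the units of the state.
- get_state(): the state, without advancing time (a new reading comes with each control period).
- cams.read_camera(name): name is "side" or "top" or "wrist"; returns a dict with "color" (384x512x3 uint8, blue, green, red), "vfov" (degrees; the focal length in pixels is half the picture's height over the tangent of half this angle, whatever the lens; pixels are square), "cx", "cy" (the principal point, pixels), "rvec" (rotation vector, rad) and "tvec" (3), from world to camera coordinates, as OpenCV has them. Camera axes: x right, y down, z forward; pixel columns grow to the right and rows downward; lengths in m; the calibration is good to about 2 mm. A picture is of the moment at which its call begins. There is no depth.
- ctrl.sign_off(): hands the job in; it is judged then, once.
The state is a dict: "time": time; "qpos": joint angles; "dq": joint speeds; "joint_efforts": joint torques, N m; "eef_pos": TCP position; "tcp_rot": TCP orientation; "contact_force": force on the tool from outside, world axes, zero at the start; "wrist_torque": the same for the moment, N m; "opening": opening from 0.0 (shut) to 1.0 (fully open); "finger_force": force on a finger pad.
Only numpy, scipy, OpenCV 4.12 (cv2) and the standard library are available. Lean on these libraries where they do the work, as an engineer would, in place of code of your own. Each camera call takes 0.05 s, during which the arm holds its last target. There are 200 camera calls.

## Working session

There is one attempt and no reset: what is moved stays moved. The work goes in short steps, Python scripts to look and compute and a tool call to move; the robot and the scene stay as the last step left them, time stands still between calls to the robot, and variables do not carry over. Pictures are saved under pics/ and viewed, at most 10 in all, crops included, and the job is handed in when it is done.

Besides the shell and the picture viewer there is one more tool, called after ">>>" as name(argument=value, ...) on one line, values as JSON. jog_arm: Moves the arm, as the interface text tells. Its arguments: {"type":"object","properties":{"deltas":{"type":"string"},"gripper":{"type":"number"},"squeeze":{"type":"number"}},"required":["deltas"]}

```bash
mkdir -p pics
cat > h.py <<'E'
import numpy as np, cv2
from plant import get_state, cams, ctrl
def cam(n):
    d=cams.read_camera(n); R=cv2.Rodrigues(np.array(d["rvec"],float))[0]; t=np.array(d["tvec"],float).ravel()
    f=d["color"].shape[0]/2/np.tan(np.radians(d["vfov"])/2)
    return d["color"],f,d["cx"],d["cy"],R,t
def ray(c,u,v):
    _,f,cx,cy,R,t=c; return -R.T@t, R.T@np.array([(u-cx)/f,(v-cy)/f,1.])
def onplane(c,u,v,z):
    o,d=ray(c,u,v); return o+d*(z-o[2])/d[2]
def proj(c,p):
    _,f,cx,cy,R,t=c; q=R@np.array(p,float)+t; return np.array([f*q[0]/q[2]+cx,f*q[1]/q[2]+cy])
def tri(a,pa,b,pb):
    o1,d1=ray(a,*pa);o2,d2=ray(b,*pb)
    s=np.linalg.lstsq(np.c_[d1,-d2],o2-o1,rcond=None)[0]
    p,q=o1+s[0]*d1,o2+s[1]*d2; return (p+q)/2,np.linalg.norm(p-q)
E
python3 - <<'E'
from h import *
for n in("top","side"):
    c=cam(n); cv2.imwrite(f"pics/{n}0.png",cv2.resize(c[0],(800,600),interpolation=cv2.INTER_CUBIC)); print(n,c[1:4],(-c[4].T@c[5]).round(3),c[4][2].round(2))
    np.savez(f"{n}0.npz",c=c[0])
E
```

```text
top (np.float64(350.67302352056794), 258.7673289858903, 185.17526815995456) [ 0.383 -0.014  1.004] [ 0.19  0.03 -0.98]
side (np.float64(381.2445265829851), 260.8255176543985, 190.96662620451704) [0.22  0.766 0.83 ] [ 0.31 -0.68 -0.67]
```

View pics/top0.png

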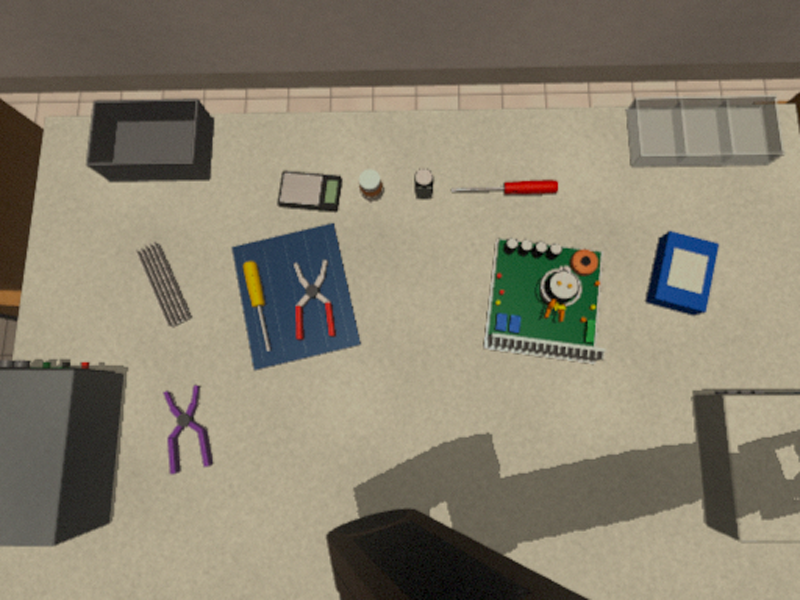

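View pics/side0.png

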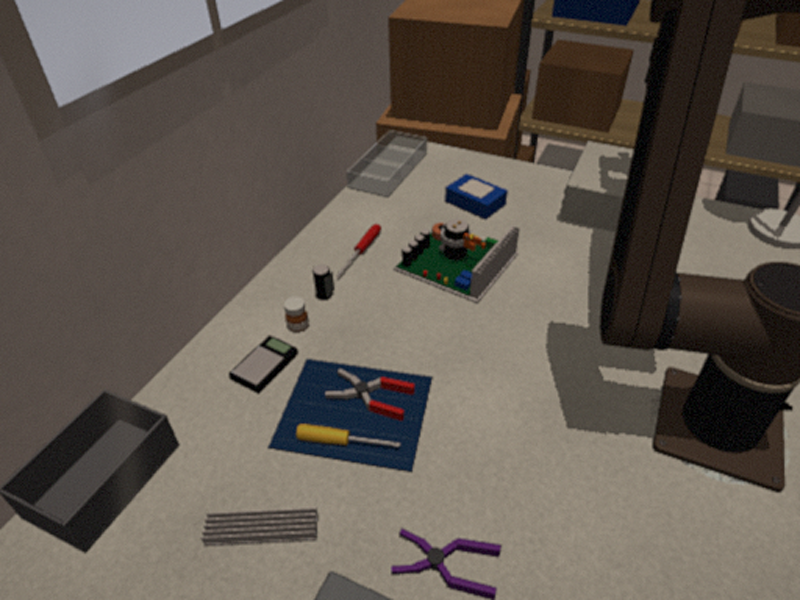

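The top view shows two plier-shaped things. One is red-handled at (312,292), lying on the blue mat beside the yellow screwdriver at (255,290). The other is purple at (185,420), on the bare table. The red-handled pair fits the description: red handles, on the mat, jaws away from the robot. The capacitor is at (560,287), with its ears at about (553,308) and the heat sink below them at (545,348). Next I'll measure, and confirm with an enlarged crop.

```bash
cat > m0.py <<'E'
from h import *
c=cam("top"); im=c[0]; s=cam("side")
hsv=cv2.cvtColor(im,cv2.COLOR_BGR2HSV)
def mask(hsv,lo,hi): return cv2.inRange(hsv,np.array(lo),np.array(hi))
mat=mask(hsv,(98,80,30),(125,255,255)); 
k,_=cv2.findContours(mat,0,2); m=max(k,key=cv2.contourArea); m=cv2.convexHull(m)
w=np.array([onplane(c,*p[0],.004)[:2] for p in m],np.float32)
r=cv2.minAreaRect(w);print("mat",r)
red=mask(hsv,(0,150,80),(6,255,255))|mask(hsv,(174,150,80),(180,255,255))
for q in cv2.findContours(red,0,2)[0]:
    if cv2.contourArea(q)>15:
        w=np.array([onplane(c,*p[0],.026)[:2] for p in q],np.float32);print("red",cv2.minAreaRect(q)[0],cv2.minAreaRect(w))
org=mask(hsv,(8,170,120),(22,255,255))
for q in cv2.findContours(org,0,2)[0]:
    if cv2.contourArea(q)>4: print("orange",q.mean(0)[0].round(1),cv2.contourArea(q),onplane(c,*q.mean(0)[0],.068).round(3))
a=cv2.resize(im[140:240,140:240],(400,400),interpolation=2)
b=cv2.resize(im[140:240,300:400],(400,400),interpolation=2)
cv2.imwrite("pics/crop0.png",np.hstack([a,b]))
E
python3 m0.py
```

```text
mat ((0.5731993317604065, 0.22004187107086182), (0.23692436516284943, 0.19590389728546143), 13.218400001525879)
red (191.0, 206.0) ((0.5179688930511475, 0.20584344863891602), (0.05749132111668587, 0.011370505206286907), 2.1025569438934326)
red (210.80770874023438, 203.96156311035156) ((0.5234597325325012, 0.14976221323013306), (0.058769937604665756, 0.01090024784207344), 8.528416633605957)
red (339.5, 119.0) ((0.7722960114479065, -0.22318005561828613), (0.09684495627880096, 0.02482559159398079), 89.23136138916016)
orange [359.2 201.2] 6.0 [ 0.522 -0.256  0.068]
orange [353.3 193.7] 9.0 [ 0.543 -0.241  0.068]
orange [164.5 178.5] 7.5 [0.589 0.273 0.068]
orange [374.7 165.2] 173.5 [ 0.621 -0.303  0.068]
```

View pics/crop0.png

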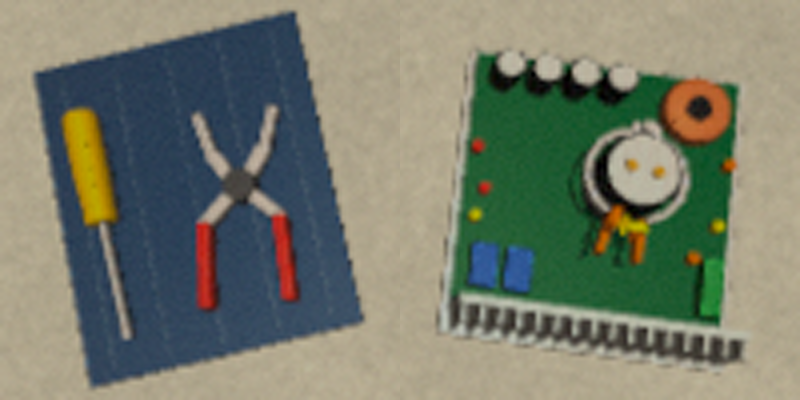

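The crop confirms the red-handled pliers on the mat, pivot at crop (238,185). On the chassis, the two orange ears (605,235) and (640,245) point at the heat sink. Next I need the wrist camera's geometry.

Run:
```python
from h import *
from scipy.spatial.transform import Rotation as Ro
c=cam("wrist"); s=get_state(); R=Ro.from_quat(s["tcp_rot"]).as_matrix()
print(s["time"],np.array(s["eef_pos"]).round(4),R.round(3),s["opening"],np.array(s["contact_force"]).round(2),s["finger_force"])
C=-c[4].T@c[5]; print("cam in tool",(R.T@(C-s["eef_pos"])).round(4),"axes in tool\n",(R.T@c[4].T).round(3),"f",c[1:4])
```

```text
0.25 [ 0.2496 -0.6269  0.2497] [[ 0.929  0.37  -0.   ]
 [ 0.37  -0.929  0.001]
 [ 0.    -0.001 -1.   ]] 0.9987866413518743 [0.64 0.51 0.36] 0.0
cam in tool [ 0.0712 -0.0005 -0.1246] axes in tool
 [[-0.   -0.96 -0.28]
 [ 1.   -0.    0.  ]
 [-0.   -0.28  0.96]] f (np.float64(339.6961604060378), 257.75070508673235, 186.94610253181767)
```

>>> jog_arm(deltas="0.525 0.94 0 0 0 -0.143; 0.525 0.94 0 0 0 -0.143; 0.525 0.94 0 0 0 -0.143; 0.525 0.94 0 0 0 -0.143; 0.525 0.94 0 0 0 -0.143; 0.525 0.94 0 0 0 -0.143; 0.525 0.94 0 0 0 -0.143; 0.525 0.94 0 0 0 -0.143; 0.525 0.94 0 0 0 -0.143; 0.525 0.94 0 0 0 -0.143; 0.525 0.94 0 0 0 -0.143; 0.525 0.94 0 0 0 -0.143; 0.525 0.94 0 0 0 -0.143; 0.525 0.94 0 0 0 -0.143; 0.525 0.94 0 0 0 -0.143; 0.525 0.94 0 0 0 -0.143; 0.525 0.94 0 0 0 -0.143; 0.525 0.94 0 0 0 -0.143; 0.525 0.94 0 0 0 -0.143; 0.525 0.94 0 0 0 -0.143", gripper=1, squeeze=20)

```text
time: 2.75
eef_pos: [0.4597, -0.2491, 0.2503]
tcp_rot: [0.999, 0.046, 0.0, -0.0]
contact_force: [0.2, -0.1, 0.4]
opening: 1.0
finger_force: 0.0
```

```bash
cat > look.py <<'E'
import sys,pickle
from h import *
n,name=sys.argv[1:3]
c=cam(n); pickle.dump(c,open(name+".pkl","wb"))
cv2.imwrite(f"pics/{name}.png",cv2.resize(c[0],(800,600),interpolation=2))
E
python3 look.py wrist w1
```

```text
(no output)
```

View pics/w1.png

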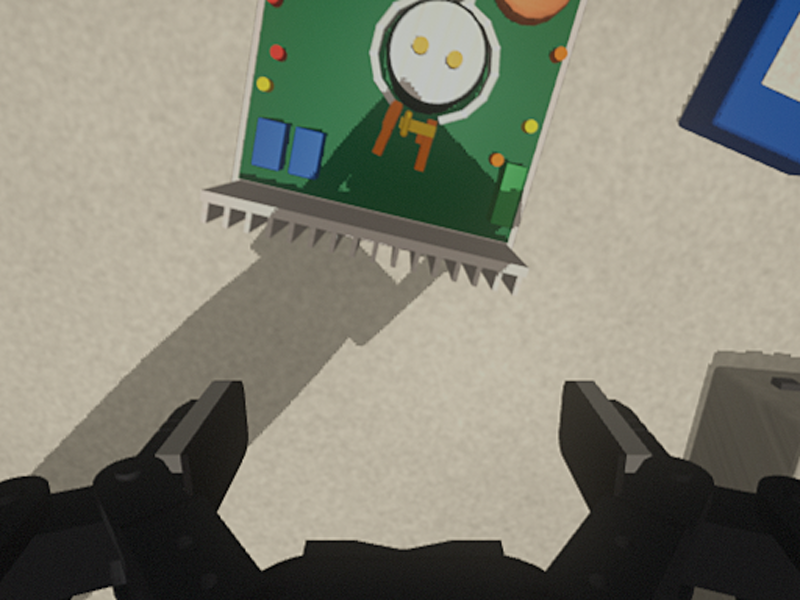

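The wrist view shows the orange ears at about (386,130) and (425,147), the cap top circle at (438,52), the yellow prong at (418,125) and the heat sink top edge from (205,190) to (525,265).

```bash
cat > ears.py <<'E'
import pickle,sys
from h import *
c=pickle.load(open(sys.argv[1]+".pkl","rb")); im=c[0]; hsv=cv2.cvtColor(im,cv2.COLOR_BGR2HSV)
k=1.5625
m=cv2.inRange(hsv,(5,140,60),(17,255,255)); m[:int(95/k)]=0; m[int(180/k):]=0; m[:,:int(360/k)]=0; m[:,int(450/k):]=0
n,l,st,ce=cv2.connectedComponentsWithStats(m)
for i in range(1,n):
    if st[i,4]>15:
        pts=np.argwhere(l==i)[:,::-1].astype(np.float32)
        w=np.array([onplane(c,*p,.068)[:2] for p in pts],np.float32); r=cv2.minAreaRect(w)
        print("ear",(ce[i]*k).round(),st[i,4],r, cv2.boxPoints(r).round(4).tolist())
g=cv2.inRange(hsv,(0,0,110),(180,60,255)); 
w=cv2.inRange(hsv,(0,0,120),(180,70,255)); w[int(118/k):]=0
y,x=np.mgrid[:384,:512]; w[np.hypot(x-438/k,y-52/k)>56/k]=0
q=max(cv2.findContours(w,0,2)[0],key=cv2.contourArea); 
W=np.array([onplane(c,*p[0],.091)[:2] for p in q],np.float32); print("cap",cv2.minEnclosingCircle(W),cv2.fitEllipse(W))
a,b=[onplane(c,u/k,v/k,.076) for u,v in((205,190),(525,265))]; print("sink top cap-side?",a.round(4),b.round(4))
E
python3 ears.py w1
```

```text
ear [387. 126.] 264 ((0.534883975982666, -0.2325121909379959), (0.006818615365773439, 0.030276624485850334), 70.09197998046875) [[0.5195000171661377, -0.2305999994277954], [0.5479999780654907, -0.24089999496936798], [0.5503000020980835, -0.2345000058412552], [0.5217999815940857, -0.22419999539852142]]
ear [431. 122.] 24 ((0.5400974154472351, -0.2570907771587372), (0.0054302215576171875, 0.002784392097964883), 81.95671081542969) [[0.5382999777793884, -0.2596000134944916], [0.541100025177002, -0.25999999046325684], [0.5418999791145325, -0.25459998846054077], [0.5390999913215637, -0.2542000114917755]]
ear [422. 151.] 173 ((0.5233553051948547, -0.2523956596851349), (0.008831366896629333, 0.019155345857143402), 79.5353012084961) [[0.5131000280380249, -0.2549999952316284], [0.5320000052452087, -0.25850000977516174], [0.5335999727249146, -0.24979999661445618], [0.5146999955177307, -0.24629999697208405]]
cap ((0.571854293346405, -0.2551141381263733), 0.02363966777920723) ((0.5720589756965637, -0.2551777958869934), (0.04593813791871071, 0.046538349241018295), 141.45254516601562)
sink top cap-side? [ 0.4924 -0.1354  0.076 ] [ 0.4664 -0.3191  0.076 ]
```

>>> jog_arm(deltas="0.1 1 -0.1 0 0 0; 0.1 1 -0.1 0 0 0; 0.1 1 -0.1 0 0 0; 0.1 1 -0.1 0 0 0; 0.1 1 -0.1 0 0 0; 0.1 1 -0.1 0 0 0; 0.1 1 -0.1 0 0 0; 0.1 1 -0.1 0 0 0; 0.1 1 -0.1 0 0 0; 0.1 1 -0.1 0 0 0; 0.1 1 -0.1 0 0 0; 0.1 1 -0.1 0 0 0; 0.1 1 -0.1 0 0 0; 0.1 1 -0.1 0 0 0; 0.1 1 -0.1 0 0 0; 0.1 1 -0.1 0 0 0; 0.1 1 -0.1 0 0 0; 0.1 1 -0.1 0 0 0; 0.1 1 -0.1 0 0 0; 0.1 1 -0.1 0 0 0")

```text
time: 5.3
eef_pos: [0.4992, 0.1502, 0.2102]
tcp_rot: [0.999, 0.046, -0.0, -0.0]
contact_force: [0.1, 1.0, 0.6]
opening: 0.997
finger_force: 0.0
```

```bash
python3 look.py wrist w2
cat > pl.py <<'E'
import pickle,sys
from h import *
c=pickle.load(open(sys.argv[1]+".pkl","rb")); im=c[0]; hsv=cv2.cvtColor(im,cv2.COLOR_BGR2HSV)
red=cv2.inRange(hsv,(0,140,50),(7,255,255))|cv2.inRange(hsv,(173,140,50),(180,255,255))
L=[]
for q in cv2.findContours(red,0,2)[0]:
    if cv2.contourArea(q)>100:
        w=np.array([onplane(c,*p[0],.026)[:2] for p in q],np.float32);r=cv2.minAreaRect(w);print("red",np.array(cv2.minAreaRect(q)[0])*1.5625,r,cv2.boxPoints(r).round(4).tolist()); L.append(r[0])
d=np.array(L[0])-L[1]; print(np.linalg.norm(d),np.degrees(np.arctan2(d[1],d[0])),np.mean(L,0))
v=hsv[...,2]; sat=hsv[...,1]
m=cv2.inRange(hsv,(0,0,0),(180,90,75))
for q in cv2.findContours(m,0,2)[0]:
    if 150<cv2.contourArea(q)<3000: print("dark",q.mean(0)[0]*1.5625,cv2.contourArea(q),onplane(c,*cv2.minEnclosingCircle(q)[0],.026).round(4))
E
python3 pl.py w2
```

```text
red [307.57884979 216.36135578] ((0.5199655294418335, 0.20804421603679657), (0.06109485402703285, 0.012418177910149097), 3.8495030403137207) [[0.48910000920295715, 0.21220000088214874], [0.48989999294281006, 0.19979999959468842], [0.5508999824523926, 0.20389999449253082], [0.550000011920929, 0.21629999577999115]]
red [402.27160454 215.1081562 ] ((0.5258901119232178, 0.15313568711280823), (0.06106065958738327, 0.009927643463015556), 8.62057876586914) [[0.4950000047683716, 0.1535000056028366], [0.49639999866485596, 0.1437000036239624], [0.5568000078201294, 0.15279999375343323], [0.5552999973297119, 0.16259999573230743]]
0.05522723264998156 96.158339570353 [0.52292782 0.18058995]
dark [182.84722222  71.14583333] 248.5 [0.5955 0.2794 0.026 ]
```

View pics/w2.png

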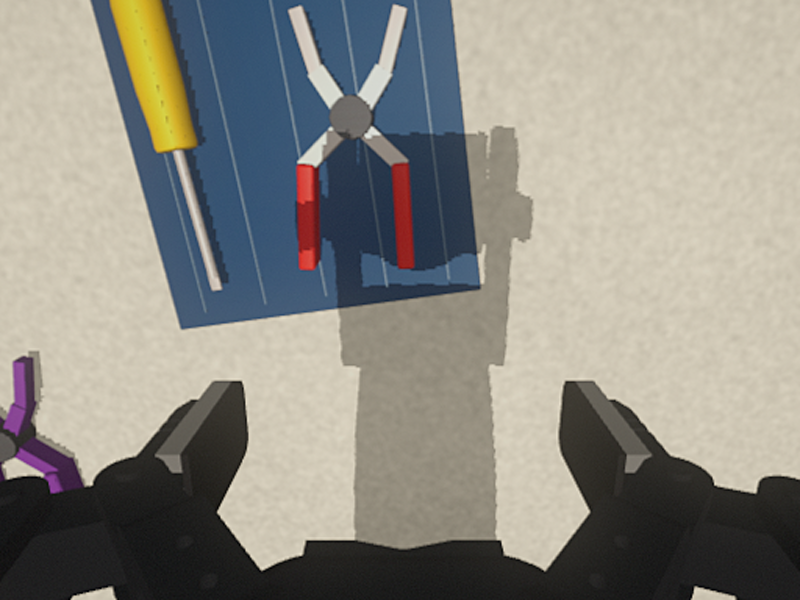

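The wrist view shows the red pliers with the pivot boss at (351,117) and handles at (308,216) and (402,215). The screwdriver shaft, around (200,220), is well to the left.

Run:
```python
from h import *
import pickle
c=pickle.load(open("w2.pkl","rb"))
for u,v in((351,117),(296,8),(399,7)): print(onplane(c,u/1.5625,v/1.5625,.026 if u==351 else .02).round(4))
from scipy.spatial.transform import Rotation as Ro
print(Ro.from_quat(get_state()["tcp_rot"]).as_euler("ZYX",degrees=True), get_state()["qpos"])
```

```text
[0.5781 0.1866 0.026 ]
[0.6308 0.22   0.02  ]
[0.6364 0.1652 0.02  ]
[ 5.38455683e+00  8.40125854e-03 -1.79907131e+02] [ 9.99858941e-02 -1.57112852e-02  1.98859970e+00  1.76216831e-03
  1.16884168e+00  1.57611459e+00]
```

>>> jog_arm(deltas="0.25 0.26 -1 0 0 0.14; 0.24 0.26 -1 0 0 0; 0.24 0.26 -1 0 0 0; 0.24 0.26 -1 0 0 0; 0.24 0.26 -1 0 0 0; 0.24 0.25 -1 0 0 0; 0 0 -0.7 0 0 0; 0 0 -0.7 0 0 0; 0 0 -0.7 0 0 0; 0 0 -0.7 0 0 0; 0 0 -0.7 0 0 0; 0 0 0 0 0 0", gripper=1)

```text
time: 6.85
eef_pos: [0.5275, 0.1796, 0.0187]
tcp_rot: [0.999, 0.053, -0.002, 0.0]
contact_force: [-0.1, 0.3, -0.2]
opening: 1.001
finger_force: 0.0
```

>>> jog_arm(deltas="0 0 0 0 0 0; 0 0 0 0 0 0; 0 0 0 0 0 0; 0 0 0 0 0 0; 0 0 0 0 0 0; 0 0 0 0 0 0", gripper=0.718, squeeze=20)

```text
time: 7.6
eef_pos: [0.5297, 0.1801, 0.0218]
tcp_rot: [0.999, 0.053, 0.001, -0.0]
contact_force: [-0.7, -0.0, 6.0]
opening: 0.721
finger_force: 11.5
```

>>> jog_arm(deltas="0 0 0.3 0 0 0; 0 0 0.4 0 0 0; 0 0 0.5 0 0 0; -0.3 -0.5 1 0 0 -0.387; -0.3 -0.5 1 0 0 -0.387; -0.3 -0.5 1 0 0 -0.387; -0.3 -0.5 1 0 0 -0.387; -0.3 -0.5 1 0 0 -0.387; -0.3 -0.5 1 0 0 -0.387; -0.3 -0.5 1 0 0 -0.387; -0.3 -0.5 1 0 0 -0.387; -0.3 -0.5 1 0 0 -0.387; -0.3 -0.5 1 0 0 -0.387; 0 -0.7 0 0 0 0; 0 -0.7 0 0 0 0; 0 -0.7 0 0 0 0; 0 -0.7 0 0 0 0; 0 -0.5 0 0 0 0; 0 -0.3 0 0 0 0; 0 0 0 0 0 0")

```text
time: 10.1
eef_pos: [0.4687, 0.0076, 0.2443]
tcp_rot: [0.99, -0.14, -0.0, -0.0]
contact_force: [0.3, -0.4, -1.2]
opening: 0.722
finger_force: 10.4
```

```bash
python3 - <<'E'
from h import *
import pickle
w=cam("wrist");t=cam("top");s=cam("side");pickle.dump((w,t,s,get_state()),open("p3.pkl","wb"))
p=np.array(get_state()["eef_pos"])
def crop(c,n=60):
    u,v=proj(c,p+[.05,0,0]).astype(int); u=min(max(u,n),512-n);v=min(max(v,n),384-n); print(u-n,v-n); return cv2.resize(c[0][v-n:v+n,u-n:u+n],(400,400),interpolation=2)
a=np.hstack([crop(t),crop(s)]); cv2.imwrite("pics/p3.png",np.vstack([a[:,:]]))
E
python3 - <<'E'
import cv2,pickle
w=pickle.load(open("p3.pkl","rb"))[0][0]
a=cv2.imread("pics/p3.png")
# layout: top crops 266x2, wrist below
o=cv2.vconcat([cv2.resize(a,(532,266)),cv2.resize(w,(532,334))]);cv2.imwrite("pics/p3b.png",o)
E
```

```text
198 131
218 91
```

View pics/p3b.png

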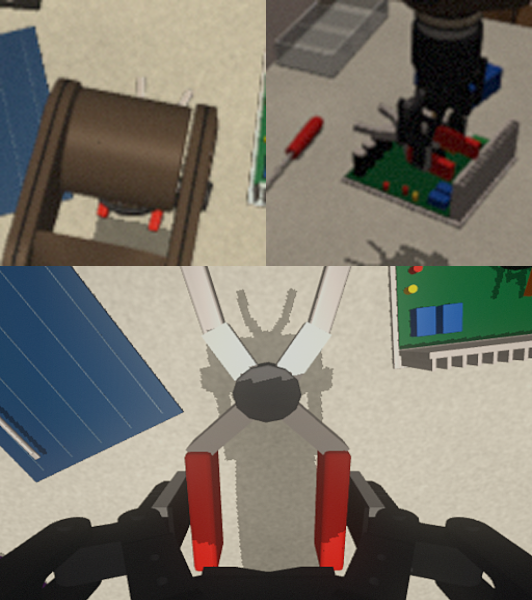

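The wrist view shows the pliers held open and centred, with the boss at about (267,390) and the handles parallel. The side view shows the jaws roughly level. Next I'll compute the pre-approach pose.

```bash
cat > goal.py <<'E'
from h import *
from scipy.spatial.transform import Rotation as Ro
def goal(tip,yaw,pitch,off=(.113,0,.005),back=0.):
    R0=np.array([[1,0,0],[0,-1,0],[0,0,-1.]])
    R=(Ro.from_euler("ZY",[yaw,pitch],degrees=True)).as_matrix()@R0
    return np.array(tip)-R@np.array(off)-R[:,0]*back,R
if __name__=="__main__":
    s=get_state()
    for b in(.06,0.):
        P,R=goal((.526,-.2415,.062),-16,42,back=b); Rc=Ro.from_quat(s["tcp_rot"]).as_matrix()
        rv=Ro.from_matrix(R@Rc.T).as_rotvec()
        print(P.round(4),"shift units",((P-s["eef_pos"])/.02).round(2),"turn units",(rv/.1).round(2))
        if b: C=P+R@np.array([.0712,0,-.1246]); print("cam",C.round(3))
    print(s["qpos"])
E
python3 goal.py
```

```text
[ 0.4056 -0.207   0.1815] shift units [ -3.15 -10.76  -3.14] turn units [2.02 7.05 0.01]
cam [ 0.537 -0.245  0.226]
[ 0.4485 -0.2193  0.1413] shift units [ -1.01 -11.37  -5.15] turn units [2.02 7.05 0.01]
[-1.99692224e-01 -1.78151098e-01  2.07267874e+00  1.84472390e-04
  1.24708668e+00  1.65086196e+00]
```

>>> jog_arm(deltas="-0.225 -0.77 0 0.144 0.504 0; -0.225 -0.77 0 0.144 0.504 0; -0.225 -0.77 0 0.144 0.504 0; -0.225 -0.77 0 0.144 0.504 0; -0.225 -0.77 0 0.144 0.504 0; -0.225 -0.77 0 0.144 0.504 0; -0.225 -0.77 0 0.144 0.504 0; -0.225 -0.77 0 0.144 0.504 0; -0.225 -0.77 0 0.144 0.504 0; -0.225 -0.77 -0.62 0.144 0.504 0; -0.225 -0.77 -0.62 0.144 0.504 0; -0.225 -0.77 -0.62 0.144 0.504 0; -0.225 -0.76 -0.62 0.144 0.504 0; -0.225 -0.76 -0.62 0.144 0.504 0; 0 0 0 0 0 0; 0 0 0 0 0 0")

```text
time: 12.25
eef_pos: [0.4062, -0.207, 0.1828]
tcp_rot: [0.925, -0.13, -0.355, -0.049]
contact_force: [-0.3, 0.2, -1.1]
opening: 0.72
finger_force: 10.2
```

```bash
cat > p4.py <<'E'
from h import *
import pickle,sys
from goal import *
n=sys.argv[1]
w=cam("wrist");s=cam("side");st=get_state();pickle.dump((w,s),open(n+".pkl","wb"))
p=np.array(st["eef_pos"]); R=Ro.from_quat(st["tcp_rot"]).as_matrix()
e=np.array([.528,-.2415,.06]); tip=p+R@[.113,0,.005]; piv=p+R@[.05,0,.005]
print("tip pred",tip.round(4),"euler",Ro.from_matrix(R@np.diag([1,-1,-1])).as_euler("ZYX",degrees=True).round(2))
u,v=proj(s,e).astype(int); k=400/70; a=cv2.resize(s[0][v-35:v+35,u-35:u+35],(400,400),interpolation=2)
print("side crop origin",u-35,v-35,"k",k,"tip",((proj(s,tip)-[u-35,v-35])*k).round(),"ear",((proj(s,e)-[u-35,v-35])*k).round(),"piv",((proj(s,piv)-[u-35,v-35])*k).round())
b=cv2.resize(w[0][0:256,120:376],(400,400),interpolation=2); kb=400/256
f=lambda q:((proj(w,q)-[120,0])*kb).round()+[400,0]
print("wrist: piv top",f(p+R@[.05,0,-.006]),"piv bot",f(p+R@[.05,0,.016]),"tip",f(tip),"ears",f(e))
cv2.imwrite(f"pics/{n}.png",np.hstack([a,b]))
E
python3 p4.py p4
```

```text
tip pred [ 0.4838 -0.2293  0.104 ] euler [-16.06  41.91  -0.12]
side crop origin 267 120 k 5.714285714285714 tip [274. 170.] ear [203. 202.] piv [352. 139.]
wrist: piv top [617. 233.] piv bot [616. 219.] tip [617. -73.] ears [ 614. -473.]
```

View pics/p4.png

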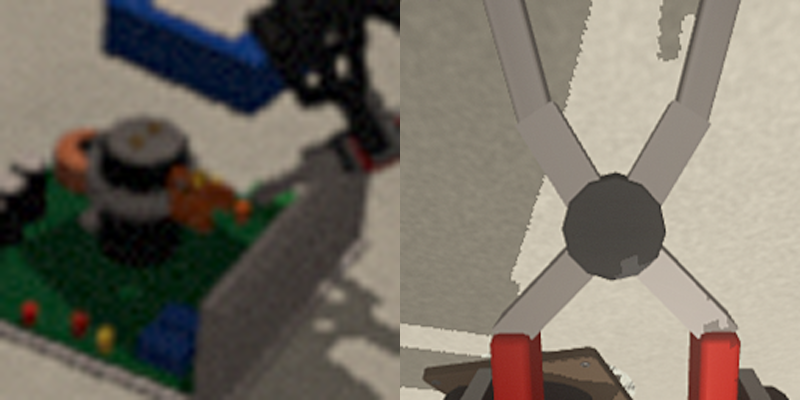

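The wrist crop shows the boss at (614,226) against a predicted (617,233), so the pliers are centred. In the side crop the near jaw runs from (340,165) to a tip near (260,197), and the orange ears are at (205,200) where predicted. I'll check whether the pliers droop in the grip.

Run:
```python
from goal import *
import pickle
w,s=pickle.load(open("p4.pkl","rb")); st=get_state()
p=np.array(st["eef_pos"]); R=Ro.from_quat(st["tcp_rot"]).as_matrix()
k=400/70;kb=400/256
for dr in(0,4,8,12):
    for zc in(.005,.009):
        c,sn=np.cos(np.radians(dr)),np.sin(np.radians(dr))
        def P(x,y,h): # pliers coords rel grips centre; h above mid
            return p+R@np.array([x*c+h*sn, y, zc+x*sn-h*c])
        f=lambda q:((proj(s,q)-[267,120])*k).round(); g=lambda q:((proj(w,q)-[120,0])*kb).round()+[400,0]
        print(dr,zc,"tipA",f(P(.113,-.0215-.004,0)),"tipB",f(P(.113,.0255,0)),"bossTop",g(P(.05,0,.011)), "w",(g(P(.05,.012,.011))-g(P(.05,-.012,.011)))[0])
cv2.imwrite("pics/p4s.png",cv2.resize(s[0][135:175,285:345],(780,520),interpolation=2))
```

```text
0 0.005 tipA [248. 190.] tipB [299. 150.] bossTop [617. 233.] w 107.0
0 0.009 tipA [252. 196.] tipB [303. 156.] bossTop [617. 230.] w 103.0
4 0.005 tipA [256. 202.] tipB [306. 161.] bossTop [617. 228.] w 105.0
4 0.009 tipA [259. 208.] tipB [310. 167.] bossTop [617. 225.] w 101.0
8 0.005 tipA [264. 213.] tipB [314. 173.] bossTop [617. 223.] w 101.0
8 0.009 tipA [267. 220.] tipB [317. 178.] bossTop [617. 221.] w 99.0
12 0.005 tipA [272. 225.] tipB [322. 183.] bossTop [617. 221.] w 99.0
12 0.009 tipA [275. 231.] tipB [326. 189.] bossTop [616. 218.] w 97.0
```

View pics/p4s.png

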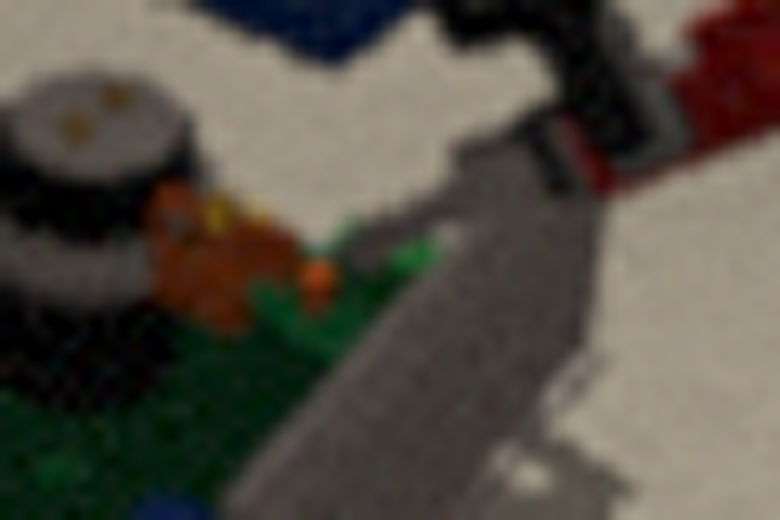

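The enlarged side view puts the near jaw tip at side pixel (312.5,154). That fits about 2° of droop and a tip offset of (0.112, 0, 0.011) in the tool frame, with the ears ahead at (230,260) in the crop. Now I'll compute the approach.

Run:
```python
from goal import *
st=get_state(); p=np.array(st["eef_pos"]); R=Ro.from_quat(st["tcp_rot"]).as_matrix()
t=np.array([.526,-.2415,.0635]); cur=p+R@[.112,0,.011]
d=t-cur; print("cur tip",cur.round(4),"shift mm",(d*1000).round(1),"units",(d/.02).round(3)); 
cap=np.array([.572,-.2551]); u=np.array([-.9593,.2824]); q=(cur[:2]-cap); print("cap frame x,y of tip",q@u, q@np.array([-u[1],u[0]]))
# sink clearance at final: pliers underside at sink rear edge line
ang=np.degrees(np.arctan2(-d[2],np.hypot(*d[:2]))); print("slope of travel",ang)
```

```text
cur tip [ 0.4792 -0.228   0.1002] shift mm [ 46.8 -13.5 -36.7] units [ 2.339 -0.674 -1.835]
cap frame x,y of tip 0.09665320335418959 0.0002143688539895973
slope of travel 37.01239948538412
```

>>> jog_arm(deltas="0.29 -0.084 -0.23 0 0 0; 0.29 -0.084 -0.23 0 0 0; 0.29 -0.084 -0.23 0 0 0; 0.29 -0.084 -0.23 0 0 0; 0.29 -0.084 -0.23 0 0 0; 0.29 -0.084 -0.23 0 0 0; 0.29 -0.084 -0.23 0 0 0; 0.29 -0.084 -0.23 0 0 0; 0 0 0 0 0 0; 0 0 0 0 0 0")

```text
time: 13.6
eef_pos: [0.452, -0.2207, 0.1456]
tcp_rot: [0.924, -0.13, -0.355, -0.049]
contact_force: [1.1, -0.5, -2.4]
opening: 0.72
finger_force: 10.3
```

Run:
```python
from goal import *
import pickle
st=get_state(); p=np.array(st["eef_pos"]); R=Ro.from_quat(st["tcp_rot"]).as_matrix(); print("tip",(p+R@[.112,0,.011]).round(4),st["contact_force"],st["wrist_torque"])
w=cam("wrist");s=cam("side");t=cam("top");pickle.dump((w,s,t),open("p5.pkl","wb"))
print(proj(t,[.526,-.2415,.06]))
a=cv2.resize(s[0][135:175,285:345],(600,400),interpolation=2); b=cv2.resize(w[0],(600,450),interpolation=2)[:200]
cv2.imwrite("pics/p5.png",np.vstack([a,b]))
```

```text
tip [ 0.5248 -0.2418  0.0624] [ 1.10105409 -0.5487687  -2.35432526] [-0.13560365 -0.41044601 -0.02927648]
[353.06669967 200.27307913]
```

View pics/p5.png

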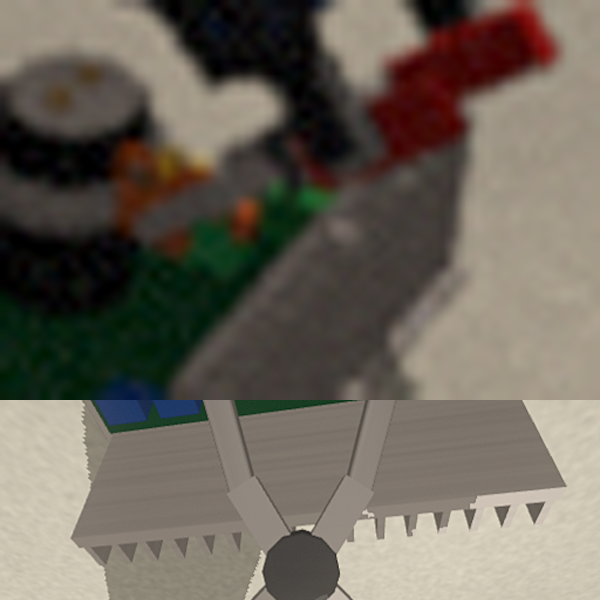

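The side crop shows the near jaw across the ears, with its tip at (145,225). The wrist strip shows the pliers passing over the heat sink without touching it. I'll check the tip numerically.

Run:
```python
from goal import *
import pickle
w,s,t=pickle.load(open("p5.pkl","rb"))
L=np.array([.276,.961,0])
for dx,dz in((0,0),(.005,0),(-.005,0),(0,.005),(0,-.005)):
    m=np.array([.5248,-.2418,.0624])+np.array([.961,-.276,0])*dx+[0,0,dz]
    print(dx,dz,((proj(s,m+L*.0255)-[285,135])*10).round())
st=get_state();p=np.array(st["eef_pos"]); R=Ro.from_quat(st["tcp_rot"]).as_matrix()
print("boss top pred (600-wide strip)",proj(w,p+R@[.05-.0004,0,.0088-.011])*600/512+[0,400])
# ear mid top & bottom in side view
for z in(.052,.068): print("ear",z,((proj(s,[.5279-.0,-.2415,z]+L*.0145)-[285,135])*10).round())
```

```text
0 0 [140. 234.]
0.005 0 [128. 228.]
-0.005 0 [153. 240.]
0 0.005 [141. 222.]
0 -0.005 [140. 246.]
boss top pred (600-wide strip) [303.1112391  573.32139136]
ear 0.052 [149. 242.]
ear 0.068 [152. 204.]
```

>>> jog_arm(deltas="0 0 -0.1 0 0 0; 0 0 0 0 0 0; 0 0 0 0 0 0; 0 0 0 0 0 0", gripper=0.63, squeeze=20)

```text
time: 14.25
eef_pos: [0.452, -0.2209, 0.1437]
tcp_rot: [0.924, -0.13, -0.355, -0.049]
contact_force: [-1.1, -1.1, -1.4]
opening: 0.636
finger_force: 14.6
```

>>> jog_arm(deltas="0 0 0 0 0 0; 0 0 0 0 0 0; 0 0 0 0 0 0", gripper=0.58)

```text
time: 14.62
eef_pos: [0.4519, -0.2206, 0.1435]
tcp_rot: [0.924, -0.13, -0.356, -0.05]
contact_force: [-1.7, -1.8, -0.5]
opening: 0.584
finger_force: 15.9
```

>>> jog_arm(deltas="0 0 0 0 0 0; 0 0 0 0 0 0; 0 0 0 0 0 0", gripper=0.54)

```text
time: 15.0
eef_pos: [0.4519, -0.2206, 0.1436]
tcp_rot: [0.924, -0.13, -0.356, -0.05]
contact_force: [-2.4, -0.8, 0.1]
opening: 0.543
finger_force: 17.9
```

>>> jog_arm(deltas="0 0 0 0 0 0; 0 0 0 0 0 0; 0 0 0 0 0 0; 0 0 0 0 0 0", gripper=0.5, squeeze=22)

```text
time: 15.5
eef_pos: [0.4524, -0.2208, 0.1432]
tcp_rot: [0.925, -0.13, -0.355, -0.049]
contact_force: [0.3, -0.1, -2.2]
opening: 0.508
finger_force: 13.8
```

>>> jog_arm(deltas="0 0 0 0 0 0; 0 0 0 0 0 0; 0 0 0 0 0 0; 0 0 0 0 0 0", gripper=0.46, squeeze=24)

```text
time: 16.0
eef_pos: [0.452, -0.2208, 0.1435]
tcp_rot: [0.924, -0.13, -0.355, -0.049]
contact_force: [-0.5, 0.3, -0.6]
opening: 0.465
finger_force: 16.9
```

The grip force fell from 17.9 to 13.8 N. That is either the click or the jaws slipping off the ears. I'll spend my last picture on a composite of before and now.

Run:
```python
from goal import *
import pickle
w0,s0,t0=pickle.load(open("p5.pkl","rb"))
w=cam("wrist");s=cam("side");t=cam("top");pickle.dump((w,s,t),open("p6.pkl","wb"))
def row(w,s): 
    a=cv2.resize(s[0][138:168,287:327],(533,400),interpolation=2) 
    return a
g=lambda im:cv2.convertScaleAbs(im,alpha=1.5,beta=10)
a=cv2.resize(g(s0[0])[140:170,290:320],(400,400),interpolation=2);b=cv2.resize(g(s[0])[140:170,290:320],(400,400),interpolation=2)
c=cv2.resize(w[0][0:128,128:384],(400,200),interpolation=2); d=cv2.resize(t[0][185:215,325:385],(400,200),interpolation=2)
cv2.imwrite("pics/p6.png",np.vstack([np.hstack([a,b]),np.hstack([c,g(d)])]))
```

```text
(no output)
```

View pics/p6.png

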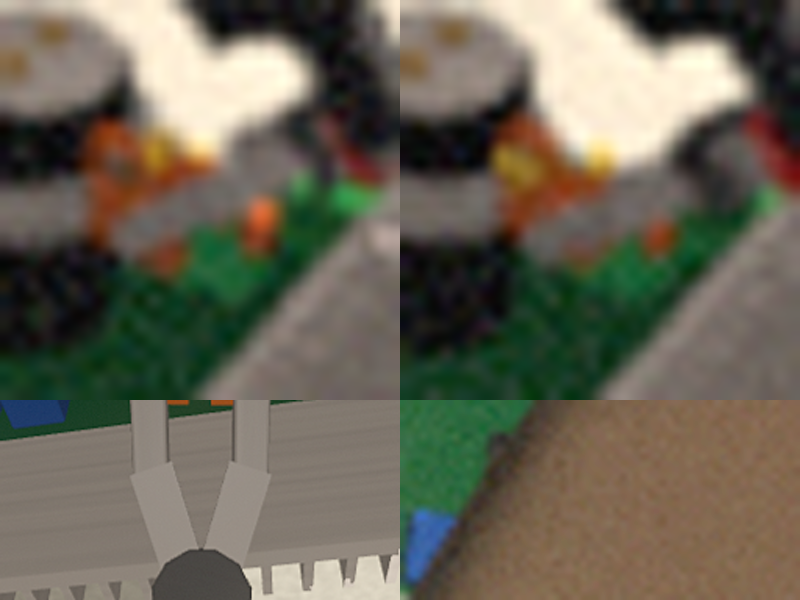

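The wrist strip shows both orange ear ends between the near-parallel jaws, at (177,403) and (222,403), so the jaws have not slipped off. I'll keep squeezing.

>>> jog_arm(deltas="0 0 0 0 0 0; 0 0 0 0 0 0; 0 0 0 0 0 0; 0 0 0 0 0 0", gripper=0.42, squeeze=24)

```text
time: 16.65
eef_pos: [0.4519, -0.2209, 0.1437]
tcp_rot: [0.924, -0.13, -0.356, -0.049]
contact_force: [-2.4, -1.5, 0.3]
opening: 0.438
finger_force: 24.3
```

>>> jog_arm(deltas="0 0 0 0 0 0; 0 0 0 0 0 0; 0 0 0 0 0 0", gripper=0.4, squeeze=26)

```text
time: 17.02
eef_pos: [0.4519, -0.2208, 0.1436]
tcp_rot: [0.924, -0.13, -0.356, -0.049]
contact_force: [-2.8, -1.6, 1.5]
opening: 0.436
finger_force: 25.7
```

>>> jog_arm(deltas="0 0 0 0 0 0; 0 0 0 0 0 0; 0 0 0 0 0 0", gripper=0.4, squeeze=28)

```text
time: 17.4
eef_pos: [0.4519, -0.2208, 0.1436]
tcp_rot: [0.924, -0.13, -0.356, -0.049]
contact_force: [-4.3, -1.8, 1.9]
opening: 0.436
finger_force: 27.7
```

```bash
cat > gap.py <<'E'
from goal import *
import pickle,sys
w=cam("wrist") if len(sys.argv)<2 else pickle.load(open(sys.argv[1],"rb"))[0]
hsv=cv2.cvtColor(w[0],cv2.COLOR_BGR2HSV); m=cv2.inRange(hsv,(4,140,60),(18,255,255))
n,l,st,ce=cv2.connectedComponentsWithStats(m[:60])
for i in range(1,n):
    if st[i,4]>8:
        print("orange px",st[i].tolist(),ce[i].round(1), [onplane(w,st[i,0]+e,st[i,1]+st[i,3]-1,.06)[:2].round(4).tolist() for e in(-.5,st[i,2]-.5)])
E
python3 gap.py p6.pkl; python3 gap.py
```

```text
orange px [235, 0, 14, 3, 42] [241.5   1. ] [[0.514, -0.2292], [0.5125, -0.2343]]
orange px [263, 0, 14, 4, 55] [269.6   1.5] [[0.5107, -0.2394], [0.5092, -0.2445]]
orange px [239, 0, 14, 3, 42] [245.5   1. ] [[0.5134, -0.2306], [0.5119, -0.2357]]
orange px [262, 0, 14, 3, 42] [268.5   1. ] [[0.5109, -0.2391], [0.5095, -0.2442]]
```

>>> jog_arm(deltas="0 0 0 0 0 0; 0 0 0 0 0 0; 0 0 0 0 0 0; 0 0 0 0 0 0", gripper=0.56, squeeze=24)

```text
time: 17.95
eef_pos: [0.4522, -0.2206, 0.1433]
tcp_rot: [0.924, -0.13, -0.355, -0.05]
contact_force: [-0.2, 0.1, -1.0]
opening: 0.559
finger_force: 13.4
```

```bash
python3 gap.py
```

```text
orange px [237, 0, 15, 4, 59] [243.9   1.5] [[0.5137, -0.2296], [0.5121, -0.2351]]
orange px [273, 0, 15, 4, 54] [279.4   1.4] [[0.5099, -0.2428], [0.5083, -0.2484]]
```

>>> jog_arm(deltas="0 0 0 0 0 0; 0 0 0 0 0 0; 0 0 0 0 0 0; 0 0 0 0 0 0; 0 0 0 0 0 0", gripper=0.71, squeeze=20)

```text
time: 18.62
eef_pos: [0.452, -0.2207, 0.1435]
tcp_rot: [0.924, -0.13, -0.355, -0.049]
contact_force: [0.0, 0.4, -2.3]
opening: 0.709
finger_force: 11.4
```

```bash
python3 gap.py
```

```text
orange px [237, 0, 14, 3, 42] [243.5   1. ] [[0.5138, -0.2299], [0.5123, -0.235]]
orange px [273, 0, 14, 3, 41] [279.3   1. ] [[0.51, -0.2431], [0.5085, -0.2483]]
```

>>> jog_arm(deltas="-0.29 0.084 0.25 0 0 0; -0.29 0.084 0.25 0 0 0; -0.29 0.084 0.25 0 0 0; -0.29 0.084 0.25 0 0 0; -0.29 0.084 0.25 0 0 0; -0.29 0.084 0.25 0 0 0; -0.29 0.084 0.25 0 0 0; -0.29 0.084 0.25 0 0 0; 0.1 0 0.4 -0.2 -0.7 0; 0.1 0 0.4 -0.2 -0.7 0; 0.1 0 0.4 -0.2 -0.7 0; 0.2 -0.06 0.4 -0.2 -0.7 0; 0.2 -0.06 0.4 -0.2 -0.7 0; 0.2 -0.06 0.4 -0.2 -0.7 0; 0.2 -0.06 0.4 -0.2 -0.7 0; 0.3 -0.1 0.4 -0.2 -0.7 0; 0.3 -0.1 0.4 -0.2 -0.7 0; 0.3 -0.1 0.4 -0.2 -0.7 0; 0 0 0 0 0 0; 0 0 0 0 0 0")

```text
time: 21.18
eef_pos: [0.4451, -0.2179, 0.2631]
tcp_rot: [0.99, -0.14, -0.004, -0.001]
contact_force: [-0.4, 0.4, -2.0]
opening: 0.708
finger_force: 11.6
```

Run:
```python
from goal import *
import pickle
w=cam("wrist"); pickle.dump(w,open("w7.pkl","wb")); st=get_state()
print(Ro.from_matrix(Ro.from_quat(st["tcp_rot"]).as_matrix()@np.diag([1,-1,-1])).as_euler("ZYX",degrees=True).round(2))
hsv=cv2.cvtColor(w[0],cv2.COLOR_BGR2HSV); m=cv2.inRange(hsv,(4,140,50),(18,255,255))
n,l,s,ce=cv2.connectedComponentsWithStats(m)
for i in range(1,n):
    if s[i,4]>15:
        q=np.argwhere(l==i)[:,::-1]; W=np.array([onplane(w,*p,.068)[:2] for p in q],np.float32); r=cv2.minAreaRect(W)
        print(s[i].tolist(),np.round(r[0],4),np.round(r[1],4),round(r[2],1),cv2.boxPoints(r).round(4).tolist())
print("expected ear px",proj(w,[.528,-.2415,.068]))
```

```text
[-16.05   0.46   0.03]
[249, 45, 9, 38, 234] [ 0.5329 -0.2381] [0.0069 0.031 ] 72.0 [[0.5170999765396118, -0.23659999668598175], [0.5465999841690063, -0.24619999527931213], [0.5486999750137329, -0.23960000276565552], [0.5192999839782715, -0.23000000417232513]]
[264, 48, 7, 3, 19] [ 0.5411 -0.2536] [0.0053 0.0016] 73.9 [[0.5396000146865845, -0.25589999556541443], [0.541100025177002, -0.2563999891281128], [0.5425999760627747, -0.25130000710487366], [0.5410000085830688, -0.250900000333786]]
[261, 60, 10, 23, 143] [ 0.5239 -0.2473] [0.0073 0.019 ] 77.5 [[0.5138000249862671, -0.24889999628067017], [0.5322999954223633, -0.2529999911785126], [0.5339000225067139, -0.24580000340938568], [0.5153999924659729, -0.24169999361038208]]
[302, 214, 12, 94, 388] [ 0.3282 -0.2377] [0.0078 0.1092] 73.9 [[0.27459999918937683, -0.22630000114440918], [0.37959998846054077, -0.2565999925136566], [0.3817000091075897, -0.24899999797344208], [0.2768000066280365, -0.21879999339580536]]
[302, 309, 6, 16, 48] [ 0.2638 -0.2192] [0.0056 0.0196] 76.1 [[0.25360000133514404, -0.21960000693798065], [0.2727000117301941, -0.22429999709129333], [0.27399998903274536, -0.21889999508857727], [0.2549999952316284, -0.2142000049352646]]
expected ear px [257.85191673  68.26743491]
```

The ears' outer faces are now about 17.5 mm apart at their ends, with the jaws clear, so the clamp is latched. I'll carry the pliers back.

>>> jog_arm(deltas="0.21 1 0 0 0 0.194; 0.21 1 0 0 0 0.194; 0.21 1 0 0 0 0.194; 0.21 1 0 0 0 0.194; 0.21 1 0 0 0 0.194; 0.21 1 0 0 0 0.194; 0.21 1 0 0 0 0.194; 0.21 1 0 0 0 0.194; 0.21 1 0 0 0 0.194; 0.21 1 0 0 0 0.194; 0.21 1 0 0 0 0.194; 0.21 1 0 0 0 0.194; 0.21 1 0 0 0 0.194; 0.21 1 0 0 0 0.194; 0.21 1 0 0 0 0.194; 0.21 1 0 0 0 0.194; 0.21 1 0 0 0 0.194; 0.21 1 0 0 0 0.194; 0.21 1 0 0 0 0.194; 0.21 0.95 0 0 0 0.194")

```text
time: 23.72
eef_pos: [0.5298, 0.1821, 0.2633]
tcp_rot: [0.999, 0.055, -0.003, 0.0]
contact_force: [-0.7, -0.3, -2.9]
opening: 0.711
finger_force: 11.6
```

>>> jog_arm(deltas="0 0 -1 0 0 0; 0 0 -1 0 0 0; 0 0 -1 0 0 0; 0 0 -1 0 0 0; 0 0 -1 0 0 0; 0 0 -1 0 0 0; 0 0 -1 0 0 0; 0 0 -1 0 0 0; 0 0 -1 0 0 0; 0 0 -1 0 0 0; 0 0 0 0 0 0")

```text
time: 25.1
eef_pos: [0.5279, 0.1804, 0.061]
tcp_rot: [0.999, 0.054, -0.005, 0.0]
contact_force: [0.3, -0.4, -1.2]
opening: 0.711
finger_force: 11.6
```

Run:
```python
from goal import *
w=cam("wrist"); st=get_state(); p=np.array(st["eef_pos"]); R=Ro.from_quat(st["tcp_rot"]).as_matrix()
g=cv2.cvtColor(w[0],cv2.COLOR_BGR2HSV)
m=cv2.inRange(g,(0,0,0),(180,80,90)); m[:60]=0;m[200:]=0;m[:,:190]=0;m[:,320:]=0
q=max(cv2.findContours(m,0,2)[0],key=cv2.contourArea); print("boss",cv2.boundingRect(q),cv2.contourArea(q))
for dr in(0,4,8,15):
    c,s=np.cos(np.radians(dr)),np.sin(np.radians(dr)); f=lambda y,h:proj(w,p+R@np.array([.05*c+h*s,y,.007+.05*s-h*c]))
    print(dr,f(0,.011).round(1),(f(.012,.011)-f(-.012,.011))[0].round(1))
print(Ro.from_matrix(R@np.diag([1,-1,-1])).as_euler("ZYX",degrees=True).round(2))
```

```text
boss (200, 123, 111, 63) 2656.0
0 [258.4 146.9] 67.9
4 [258.4 143.5] 66.2
8 [258.4 140.9] 64.4
15 [258.3 138.2] 61.5
[ 6.16  0.46 -0.01]
```

>>> jog_arm(deltas="0 0 -0.3 0 0 0; 0 0 -0.3 0 0 0; 0 0 -0.3 0 0 0; 0 0 -0.3 0 0 0; 0 0 -0.2 0 0 0; 0 0 -0.15 0 0 0; 0 0 0 0 0 0")

```text
time: 26.02
eef_pos: [0.5294, 0.1809, 0.0322]
tcp_rot: [0.999, 0.054, -0.003, 0.0]
contact_force: [-0.5, -0.8, -2.6]
opening: 0.712
finger_force: 11.6
```

>>> jog_arm(deltas="0 0 -0.1 0 0 0; 0 0 -0.1 0 0 0; 0 0 0 0 0 0")

```text
time: 26.4
eef_pos: [0.5295, 0.1809, 0.0283]
tcp_rot: [0.999, 0.054, -0.003, 0.0]
contact_force: [0.2, 0.1, -1.5]
opening: 0.709
finger_force: 11.6
```

>>> jog_arm(deltas="0 0 -0.1 0 0 0; 0 0 -0.1 0 0 0; 0 0 0 0 0 0")

```text
time: 26.78
eef_pos: [0.5294, 0.1809, 0.0242]
tcp_rot: [0.999, 0.054, -0.003, 0.0]
contact_force: [-0.2, 0.6, -1.9]
opening: 0.71
finger_force: 11.6
```

>>> jog_arm(deltas="0 0 -0.1 0 0 0; 0 0 0 0 0 0")

```text
time: 27.02
eef_pos: [0.5298, 0.1809, 0.0226]
tcp_rot: [0.999, 0.054, -0.003, 0.0]
contact_force: [-0.2, -0.7, -1.1]
opening: 0.708
finger_force: 11.6
```

>>> jog_arm(deltas="0 0 -0.08 0 0 0; 0 0 -0.08 0 0 0; 0 0 0 0 0 0")

```text
time: 27.4
eef_pos: [0.5301, 0.1809, 0.0218]
tcp_rot: [0.999, 0.054, -0.003, 0.0]
contact_force: [-7.3, -2.4, 12.8]
opening: 0.71
finger_force: 12.8
```

Contact with the mat. I'll release gently in steps, then rise.

>>> jog_arm(deltas="0 0 0.04 0 0 0; 0 0 0 0 0 0; 0 0 0 0 0 0", gripper=0.78)

```text
time: 27.78
eef_pos: [0.5299, 0.1809, 0.0203]
tcp_rot: [0.999, 0.054, -0.003, 0.0]
contact_force: [-0.4, -0.3, 1.5]
opening: 0.784
finger_force: 5.1
```

>>> jog_arm(deltas="0 0 0 0 0 0; 0 0 0 0 0 0; 0 0 0 0 0 0; 0 0 0 0 0 0; 0 0 0.3 0 0 0; 0 0 0.4 0 0 0; 0 0 0.7 0 0 0; 0 0 1 0 0 0; 0 0 1 0 0 0; 0 0 1 0 0 0; 0 0 1 0 0 0; 0 0 1 0 0 0; 0 0 1 0 0 0; 0 0 1 0 0 0; 0 0 1 0 0 0; 0 0 0 0 0 0; 0 0 0 0 0 0", gripper=1)

```text
time: 29.9
eef_pos: [0.5292, 0.1808, 0.2076]
tcp_rot: [0.999, 0.054, -0.003, 0.0]
contact_force: [1.0, 0.3, -0.4]
opening: 0.999
finger_force: 0.0
```

```bash
python3 look.py wrist w8; python3 pl.py w8
python3 - <<'E'
from h import *
import pickle
c=cam("side"); h=cv2.cvtColor(c[0],cv2.COLOR_BGR2HSV)
m=cv2.inRange(h,(0,140,40),(7,255,255))|cv2.inRange(h,(173,140,40),(180,255,255))
for q in cv2.findContours(m,0,2)[0]:
    if cv2.contourArea(q)>20: r=cv2.minAreaRect(q); print("side red",np.round(r[0],1),onplane(c,*r[0],.015).round(3))
print(get_state()["contact_force"],get_state()["finger_force"])
E
```

```text
red [449.4287014  268.64891052] ((0.5264210104942322, 0.15289607644081116), (0.061352476477622986, 0.011096413247287273), 9.573512077331543) [[0.4952000081539154, 0.15330000221729279], [0.49709999561309814, 0.14229999482631683], [0.5576000213623047, 0.1525000035762787], [0.5557000041007996, 0.16349999606609344]]
red [356.25 268.75] ((0.5203680396080017, 0.20797526836395264), (0.0613895021378994, 0.010981819592416286), 4.432933807373047) [[0.489300012588501, 0.2110999971628189], [0.490200012922287, 0.20010000467300415], [0.5514000058174133, 0.20489999651908875], [0.5504999756813049, 0.21580000221729279]]
0.05541079172377712 -83.72860142200702 [0.52339453 0.18043567]
dark [402.24358974 174.35897436] 519.5 [0.5792 0.1871 0.026 ]
side red [246.7 262. ] [0.521 0.209 0.015]
side red [253.5 246.2] [0.527 0.152 0.015]
[0.05798386 0.1389231  0.29857423] 0.0
```

The pliers lie flat at their original spot (handles read 61 mm long at the right height in both views), the gripper is clear, and the clamp was seen latched. Handing in.

```bash
python3 -c "
from plant import ctrl; print(ctrl.sign_off())"
```

```text
the job is handed in; nothing more can be done
None
```

I squeezed the clamp shut with the pliers and it stayed latched, its ears about 17.5 mm apart when last measured; the pliers are back flat on the blue mat, released, and the job was handed in at about 30 s of the 59 s limit, with no verdict shown.

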